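Match the hinge leaves and hold them ready for the pin

ROBOT

A 6-joint arm with a two-finger parallel gripper is mounted at the origin on a cart in front of the work surface, level with it; the furniture and walls round the work are solid. World frame = base frame: x ahead of the robot, y to its left, z up, the work surface at z = 0. Lengths are in m, angles in rad, forces in N, time in s.
With the tool pointing down it reaches from about 0.425 to 0.95 m from the base axis. Payload 3.5 kg.
Tool frame: the origin (TCP) lies between the finger pads; the fingertips stand 19 mm ahead of it and the grasp point (between the pads) is the TCP (ctrl.nose_length is the distance from the TCP to the fingertips, in m); z points along the fingers, y is the line along which they close (so a half turn about z gives the same grasp; the last joint's range is limited). The gripper opens to 85 mm and grips with 20 to 120 N. Pads are 22 mm wide; open, the fingers measure 114 mm over their backs; the gripper's body (76 mm by 85 mm) begins 54 mm behind the grasp point. The pads swing forward as they close: fully open they stand 13 mm farther back than shut.
Start: joints at [-1.38, 0.286, 1.577, -0, 1.279, -0.15], TCP at [0.226, -0.636, 0.215] pointing down, gripper open.
Joint ranges: [-2.77, 2.77], [-0.9, 2.22], [0.21, 2.48], [-1.53, 4.67], [0.24, 2.81], [-2.84, 2.84]. Speed limits (rad/s): [2.79, 2.79, 3.14, 3.14, 3.14, 3.14].

INTERFACE

Orientations are given as a unit quaternion [x, y, z, w].
In Python, from plant import ctrl gives the robot as it stands.
- The arm moves only by the tool apply_moves, never from a script. Its argument "series" is a list of rows, each a list of 6 numbers: the shift along the world's x, y, z scaled (see below), then the turn, a rotation vector about the world's x, y, z scaled (see below). A call has 1 to 20 rows; each row is the pose to reach, as a shift and turn from the pose commanded when the call began; what a row does not reach only later rows make up. The controller multiplies each number of a shift by 0.8 m and each number of a turn by 45 degrees. A row lasts 1/8 s, in which the tool goes at most 62.5 mm and 10.7 degrees, less where a joint would pass 70% of its speed; a pose out of reach is approached as far as the arm can. A call with a number of a shift or a turn outside -1 to 1 is refused whole. A call with a gripper value outside its range is refused whole. "jaw" is the opening, from 0 (shut) to 1 (fully open), set as the call begins (left out, the last holds). The fingers move at their own pace and stop on an object; "squeeze" is the grip in N (left out, the last holds). Time passes only in rows, so rows that repeat a pose let the fingers close. It gives the time, the measured TCP pose, the force, the opening and the grip force at its end, in the units of the state.
- ctrl.get_state(): the state, without advancing time (a new reading comes with each control period).
- ctrl.read_camera(name): name is "scene" or "top" or "wrist"; returns the picture (400x640x3 uint8, red, green, blue); there is no depth.
- ctrl.get_calibration(name): a dict with "fx", "fy", "cx", "cy" (pixels), "dist_coeffs" ([k1, k2, p1, p2, k3] as OpenCV has them; the pictures are not rectified), "xyz" and "orientation" of the camera in the world; the wrist camera has in their place "hand_eye" (4x4, takes a point from camera to tool coordinates, whose origin is the TCP and whose axes are the flange's). Camera axes: x right, y up, looking along -z (the intrinsics and any distortion apply to the point x, -y, -z); pixel columns grow to the right and rows downward; lengths in m; the calibration is good to about 2 mm. A picture is of the moment at which its call begins: read the wrist's pose just before it. get_calibration takes no time and is no camera call.
- ctrl.sign_off(): hands the job in; it is judged then, once.
Trained networks look in the newest picture that a camera, given by its name, has taken for a name from the list of things; names that differ only in an ending like _2 or _b are one class to them, and where a whole thing is asked for, a point or a joint stands for the part that bears it (a point fixed in the world has none). Each returns a list of dicts, best first, with "p" (0 to 1); they miss things now and then, are a little off and sometimes report something else, mostly with a low value. They report only what shows in the picture. A call takes as long as a camera call.
- ctrl.boxes_of(thing, camera): "xy" ([column, row] as shares, 0 to 1, of the picture: columns of its width, rows of its height, amid what is visible of it).
- ctrl.silhouettes(thing, camera): "pixels" (400x640 bool, what is visible of it) and "xy" ([column, row] as shares, 0 to 1, of the picture: columns of its width, rows of its height, amid what is visible of it).
The state is a dict: "time": time; "qpos": joint angles; "dq": joint speeds; "joint_efforts": joint torques, N m; "eef_pos": TCP position; "tcp_rot": TCP orientation; "contact_force": force on the tool from outside, world axes, zero at the start; "wrist_torque": the same for the moment, N m; "opening": opening from 0.0 (shut) to 1.0 (fully open); "finger_force": force on a finger pad.
Only numpy, scipy, OpenCV 4.12 (cv2) and the standard library are available. Lean on these libraries where they do the work, as an engineer would, in place of code of your own. Each camera call takes 0.05 s, during which the arm holds its last target. There are 200 camera calls.

TASK

One of the two loose brass hinge leaves, the one with two end knuckles, does not fit the leaf on the wooden jamb block: first lay it flat, knuckles up, in the shallow wooden tray, without dropping it from a height. Then pick up the other leaf, bring its middle knuckle between the two knuckles on the block so that the holes line up for the pin, the leaf level and sticking straight out in front of the block, and finish while still holding it there, still and in the gripper. Leave the pin, the tools and everything else on the desk where they are.

Things in the scene. Friction and masses are not known exactly. Their poses are not given: they have to be found in the camera images.
- match_centre (a point): Loose brass hinge leaf that MATCHES: one wide knuckle, 22 mm long, in the middle of its edge. Plate 56 mm (x) by 50 mm (y), 6 mm thick, lying flat at the start, 0.07 to 0.14 kg. The point is the plate's centre, 3 mm above its underside. x points from the plate to the knuckle, z up.
- match_knuckle (a point): Middle of the bore of that single knuckle (hollow barrel, 20 mm outside, 12 mm bore, along y): 41 mm along +x and 7 mm up from match_centre, 10 mm above the plate's underside.
- match_leaf: The matching leaf as a body (origin at the centre of the plate's underside, same axes as its points).
- odd_centre (a point): Loose brass hinge leaf that does NOT fit: two knuckles, 11 mm long, at the ends of its edge, with a 28 mm gap between. Same plate (56x50x6 mm) and barrel (axis 41 mm from the plate's centre, 20 mm high), lying flat at the start, 0.07 to 0.14 kg. The point is the plate's centre, 3 mm above its underside; x points to the knuckles, z up.
- odd_leaf: The leaf that does not fit, as a body (origin at the centre of the plate's underside).
- jamb_knuckles (a point): Wooden jamb block, 70x80x34 mm, fixed. A brass leaf screwed on top has two knuckles (20 mm outside, 12 mm bore) overhanging the front; the point is mid-gap (28 mm) on the bore axis, 44 mm above the desk, 11 mm before the block, only desk below. y along the bore, x into the block. match_knuckle belongs here, axes the same way: plate in front, underside 34 mm up; 3 mm free all round.
- tray_floor (a point): Shallow open wooden tray, 120 mm (x) by 110 mm (y), 18 mm high, 3 mm walls and floor, fixed to the surface. The point is the centre of its inner floor, 3 mm above the surface; x, y along its sides.
- task_lamp: Tall black desk lamp at the right of the desk, fixed; the origin is the middle of its foot. Its post and arm stand higher than the robot works: swing in from the near (-x) side of it, then to the left.
- pin: The headed steel hinge pin, 70 mm long, 6 mm thick, lying; for later, not to be moved. Origin at the centre of its underside.
- scissors: Small scissors with gold bows, 99x46x5 mm, lying; a bystander. Origin at the centre of its underside.
- bodkin: A needle with a wooden handle, 96 mm long, 9 mm thick, lying; a bystander. Origin at the centre of its underside.
- spool: A thread spool lying on its side, 34x25x25 mm; a bystander. Origin at the centre of its underside.
- jar: A small white jar, 34 mm across, 45 mm high, standing; a bystander. Origin at the centre of its underside.
- hooks: A small clear lidded box, 63x50x26 mm; a bystander. Origin at the centre of its underside.

How it is judged:
On the way, in this order (a step that is already met when the one before it is completed fails the run):
1. the leaf with two end knuckles lies released in the tray (x of odd_centre in the frame of tray_floor between -0.04 and 0.04 m and y of odd_centre in the frame of tray_floor between -0.04 and 0.04 m and z of odd_centre in the frame of tray_floor below 0.016 m and contact force between the fingers and odd_leaf below 0.05 N and linear speed of odd_leaf below 0.03 m/s and angle between odd_centre's own z axis and vertical below 0.15 rad), for 0.2 s.
2. the matching leaf is gripped and lifted off the surface (height (world z) of match_centre above 0.025 m and contact force between the fingers and match_leaf above 1 N), for 0.2 s.
At the end, for the whole second after the job is handed in: Matching leaf still in the grip (over 1 N), its bore within 3 mm of the fixed bore axis, 4.5 mm along it, parallel within 0.08 rad, level within 0.2 rad, pointing away from the block; the other leaf released, at rest and flat (0.15 rad), knuckles up, inside the tray (all of step 1 and x of match_knuckle in the frame of jamb_knuckles between -0.003 and 0.003 m and y of match_knuckle in the frame of jamb_knuckles between -0.0045 and 0.0045 m and z of match_knuckle in the frame of jamb_knuckles between -0.003 and 0.003 m and angle between the y axis of match_knuckle and the y axis of jamb_knuckles, either way round below 0.08 rad and angle between match_centre's own z axis and vertical below 0.2 rad and x of match_centre in the frame of jamb_knuckles below -0.03 m and contact force between the fingers and match_leaf above 1 N and linear speed of match_leaf below 0.02 m/s); the arm keeps its last pose, push and grip.
It fails at once if a bystander (pin, scissors, needle, spool, jar, clear box) is shifted by more than 20 mm (distance of any of pin, scissors, bodkin, spool, jar, hooks from where it was at the start of the episode above 0.02 m).
It fails at once if a leaf is let go more than 70 mm above the surface ((height (world z) of match_centre above 0.07 m and contact force between the fingers and match_leaf below 0.01 N) or (height (world z) of odd_centre above 0.07 m and contact force between the fingers and odd_leaf below 0.01 N)).
It also fails if it takes over 59 s, if anything falls off the work surface, if the arm or the gripper's body presses on something with over 40 N, if the wrist force passes 120 N, or if a joint passes its speed limit or range.

## Working session

There is one attempt and no reset: what is moved stays moved. The work goes in short steps, Python scripts to look and compute and a tool call to move; the robot and the scene stay as the last step left them, time stands still between calls to the robot, and variables do not carry over. Pictures are saved under pics/ and viewed, at most 10 in all, crops included, and the job is handed in when it is done.

Besides the shell and the picture viewer there is one more tool, called after ">>>" as name([rows], argument=value, ...), one row to a line, values as JSON. apply_moves: Moves the arm, as the interface text tells. Shifts and turns lie within -1 to 1; 1 stands for 0.8 m of shift or 45 degrees of turn. Its arguments: {"type":"object","properties":{"series":{"type":"array"},"jaw":{"type":"number"},"squeeze":{"type":"number"}},"required":["series"]}

```bash
mkdir -p pics; cat > h.py <<'E'
import numpy as np, cv2
from scipy.spatial.transform import Rotation as R
from plant import ctrl
def cam(name, st=None):
    c=ctrl.get_calibration(name)
    K=np.array([[c['fx'],0,c['cx']],[0,c['fy'],c['cy']],[0,0,1.]]); D=np.array(c['dist_coeffs'],float)
    if 'hand_eye' in c:
        st=st or ctrl.get_state(); T=np.eye(4); T[:3,:3]=R.from_quat(st['tcp_rot']).as_matrix(); T[:3,3]=st['eef_pos']
        T=T@np.array(c['hand_eye'])
    else:
        T=np.eye(4); T[:3,:3]=R.from_quat(c['orientation']).as_matrix(); T[:3,3]=c['xyz']
    return K,D,T
def ray(px,z,C):
    K,D,T=C; p=cv2.undistortPoints(np.array(px,float).reshape(-1,1,2),K,D).reshape(-1,2)
    d=np.c_[p[:,0],-p[:,1],-np.ones(len(p))]@T[:3,:3].T; o=T[:3,3]
    return o+d*((z-o[2])/d[:,2])[:,None]
def proj(P,C):
    K,D,T=C; q=(np.atleast_2d(P)-T[:3,3])@T[:3,:3]; q=q*[1,-1,-1]
    return cv2.projectPoints(q,np.zeros(3),np.zeros(3),K,D)[0].reshape(-1,2)
def save(img,n): cv2.imwrite('pics/'+n+'.png',cv2.cvtColor(img,cv2.COLOR_RGB2BGR))
E
python3 - <<'E'
from h import *
for n in('top','scene'):
    save(ctrl.read_camera(n),n); C=cam(n); print(n,C[2].round(3).tolist())
    for t in('match_leaf','odd_leaf','jamb_knuckles','tray_floor','match_knuckle','task_lamp','pin','scissors','bodkin','spool','jar','hooks'):
        for b in ctrl.boxes_of(t,n)[:2]:
            px=np.array(b['xy'])*[640,400]; print(t,round(b['p'],2),px.round(),ray(px,.005 if t!='jamb_knuckles' else .044,C)[0].round(3))
E
```

```text
top [[0.024, 0.989, -0.148, 0.396], [-1.0, 0.025, 0.005, 0.0], [0.009, 0.148, 0.989, 1.092], [0.0, 0.0, 0.0, 1.0]]
match_leaf 0.62 [340. 242.] [ 0.439 -0.071  0.005]
odd_leaf 0.95 [209. 240.] [0.435 0.282 0.005]
jamb_knuckles 0.73 [292. 198.] [0.551 0.06  0.044]
jamb_knuckles 0.57 [296. 247.] [0.423 0.045 0.044]
tray_floor 0.83 [350. 183.] [ 0.601 -0.096  0.005]
match_knuckle 0.64 [342. 247.] [ 0.427 -0.078  0.005]
pin 0.52 [233. 176.] [0.611 0.226 0.005]
scissors 0.61 [294. 244.] [0.43  0.052 0.005]
scissors 0.37 [343. 242.] [ 0.439 -0.079  0.005]
bodkin 0.64 [254. 242.] [0.434 0.159 0.005]
spool 0.6 [336. 154.] [ 0.682 -0.056  0.005]
jar 0.52 [304. 145.] [0.706 0.033 0.005]
hooks 0.94 [204. 169.] [0.63  0.308 0.005]
scene [[0.544, 0.344, -0.765, -0.361], [-0.839, 0.219, -0.498, -0.589], [-0.004, 0.913, 0.408, 0.551], [0.0, 0.0, 0.0, 1.0]]
match_leaf 0.66 [325. 247.] [ 0.435 -0.085  0.005]
odd_leaf 0.53 [223. 216.] [0.426 0.264 0.005]
jamb_knuckles 0.56 [304. 209.] [0.525 0.041 0.044]
tray_floor 0.9 [359. 224.] [ 0.594 -0.1    0.005]
tray_floor 0.65 [226. 213.] [0.446 0.272 0.005]
match_knuckle 0.52 [324. 247.] [ 0.432 -0.084  0.005]
scissors 0.33 [223. 215.] [0.427 0.267 0.005]
bodkin 0.52 [250. 223.] [0.431 0.165 0.005]
spool 0.74 [324. 247.] [ 0.434 -0.086  0.005]
spool 0.37 [362. 202.] [ 0.732 -0.036  0.005]
jar 0.17 [358. 224.] [ 0.594 -0.098  0.005]
hooks 0.75 [257. 190.] [0.63  0.311 0.005]
```

View pics/top.png

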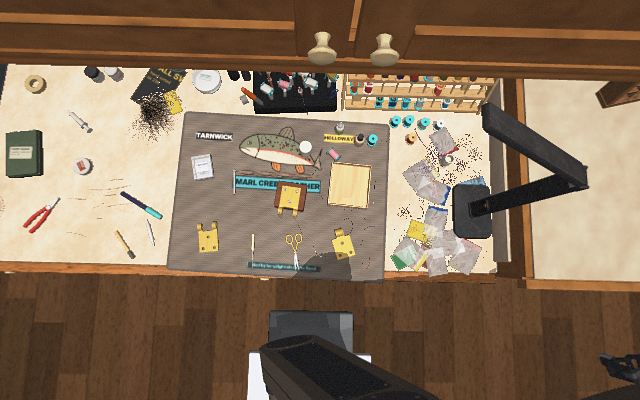

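View pics/scene.png

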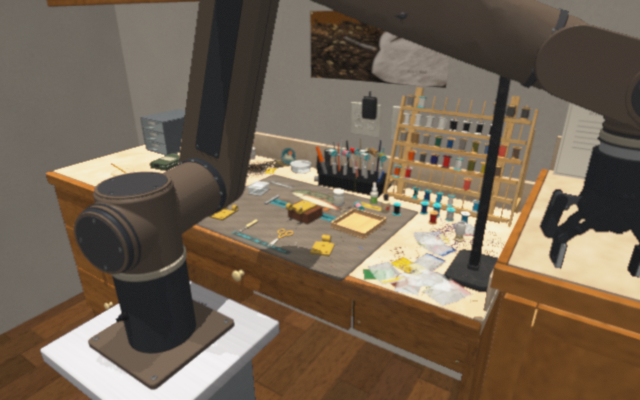

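The pictures show the odd leaf near (207,238), the matching leaf near (343,243), the jamb block at (291,197) with its knuckles towards the robot, and the tray at (349,185). The lamp foot is near (472,210). I'll swing around the near side of the lamp at a small radius.

```bash
python3 - <<'E'
from h import *
s=ctrl.get_state(); print(s['time'],s['eef_pos'],R.from_quat(s['tcp_rot']).as_matrix().round(3).tolist(),s['opening'],ctrl.nose_length)
C=cam('top'); print(ray([[472,210],[455,185],[490,235]],.02,C).round(3).tolist())
c=ctrl.get_calibration('wrist'); print(np.array(c['hand_eye']).round(3).tolist(),c['fx'])
E
```

```text
1.3 [ 0.22564692 -0.63615458  0.21539495] [[0.942, 0.334, 0.0], [0.334, -0.942, 0.0], [0.0, -0.0, -1.0]] 1.0008277246763628 0.019
[[0.533, -0.425, 0.02], [0.601, -0.381, 0.02], [0.467, -0.471, 0.02]]
[[0.0, 0.966, 0.26, 0.066], [1.0, 0.0, -0.001, -0.001], [-0.001, 0.26, -0.966, -0.16], [0.0, 0.0, 0.0, 1.0]] 282.28246759594145
```

>>> apply_moves([
  [0.0, 0.08, 0, 0, 0, 0],
  [0.0, 0.16, 0, 0, 0, 0],
  [0.03, 0.24, 0, 0, 0, 0],
  [0.06, 0.31, 0, 0, 0, 0],
  [0.1, 0.38, 0, 0, 0, 0],
  [0.15, 0.44, 0.02, 0, 0, 0],
  [0.19, 0.5, 0.04, 0, 0, 0],
  [0.23, 0.57, 0.06, 0, 0, 0],
  [0.25, 0.64, 0.06, 0, 0, 0],
  [0.26, 0.7, 0.06, 0, 0, 0],
  [0.26, 0.7, 0.06, 0, 0, 0],
  [0.26, 0.7, 0.06, 0, 0, 0],
  [0.26, 0.7, 0.06, 0, 0, 0],
])

```text
time: 2.92
eef_pos: [0.4335, -0.0774, 0.2634]
tcp_rot: [0.986, 0.168, -0.0, 0.0]
contact_force: [-0.1, -0.1, -0.1]
opening: 1.0
finger_force: 0.0
```

```bash
python3 - <<'E'
from h import *
C=cam('wrist'); save(ctrl.read_camera('wrist'),'w1')
for t,z in(('match_leaf',.008),('match_knuckle',.01),('jamb_knuckles',.044),('tray_floor',.003)):
    for b in ctrl.boxes_of(t,'wrist')[:2]:
        px=np.array(b['xy'])*[640,400]; print(t,round(b['p'],2),px.round(),ray(px,z,C)[0].round(3))
E
```

```text
match_leaf 0.98 [324. 170.] [ 0.432 -0.079  0.008]
match_knuckle 0.81 [322. 167.] [ 0.434 -0.076  0.01 ]
jamb_knuckles 0.71 [248.  41.] [0.554 0.061 0.044]
tray_floor 0.8 [377.  53.] [ 0.604 -0.095  0.003]
```

View pics/w1.png

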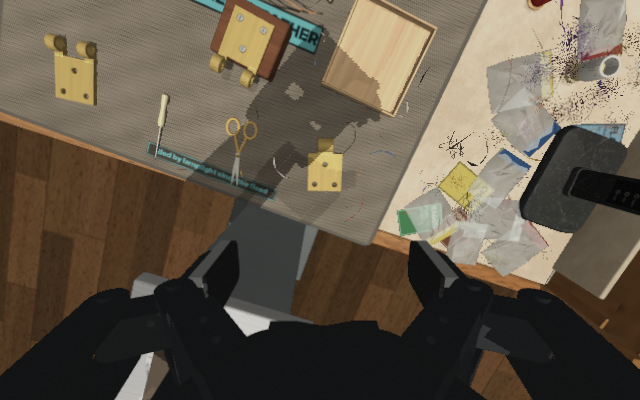

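The wrist view shows the odd leaf at (75,72), the matching leaf at (324,170), the jamb knuckles at (217,65) and (247,77), and the tray at (377,53). Next I'll fit known-shape models to the silhouettes.

```bash
cat > fit.py <<'E'
from h import *
from scipy.optimize import minimize
def box(x0,x1,y0,y1,z0,z1): return np.array([[x,y,z] for x in(x0,x1) for y in(y0,y1) for z in(z0,z1)])/1000
def barrel(y0,y1,cx=41,cz=10):
    a=np.linspace(0,2*np.pi,24,endpoint=False); return np.array([[cx+10*np.cos(t),y,cz+10*np.sin(t)] for t in a for y in(y0,y1)])/1000
M={'match_leaf':[box(-28,28,-25,25,0,6),box(26,41,-11,11,0,6),barrel(-11,11)],
 'odd_leaf':[box(-28,28,-25,25,0,6)]+[f for s in(0,1) for f in(box(26,41,*((14,25) if s else (-25,-14)),0,6),barrel(*((14,25) if s else (-25,-14))))],
 # origin: jamb point
 'jamb_knuckles':[box(11,81,-40,40,-44,-10),box(13,69,-25,25,-10,-4)]+[f for a,b in((14,25),(-25,-14)) for f in(box(0,15,a,b,-10,-4),barrel(a,b,0,0))],
 'tray_floor':[box(-60,60,-55,55,-3,15)]}
Z={'match_leaf':0,'odd_leaf':0,'jamb_knuckles':.044,'tray_floor':.003}
def mask(t,p,C,S=4):
    Rz=R.from_euler('z',p[2]).as_matrix(); m=np.zeros((400*S,640*S),np.uint8)
    for P in M[t]:
        q=proj(P@Rz.T+[p[0],p[1],p[3] if len(p)>3 else Z[t]],C); cv2.fillConvexPoly(m,cv2.convexHull(((q+.5)*S).round().astype(np.int32)),1)
    return cv2.resize(m.astype(np.float32),(640,400),interpolation=cv2.INTER_AREA)
def fit(t,p0,C,S=None,cam_='wrist'):
    S=S or ctrl.silhouettes(t,cam_)[0]; g=S['pixels'].astype(np.float32)
    f=lambda p:1-np.minimum(mask(t,p,C),g).sum()/np.maximum(mask(t,p,C),g).sum()
    best=None
    for dy in(-.3,0,.3):
        r=minimize(f,np.array(p0)+[0,0,dy],method='Nelder-Mead',options=dict(initial_simplex=np.array(p0)+[0,0,dy]+np.array([[0,0,0],[.012,0,0],[0,.012,0],[0,0,.15]]),xatol=2e-4,fatol=1e-4))
        if best is None or r.fun<best.fun: best=r
    return best.x,1-best.fun,S
E
python3 - <<'E'
from fit import *
C=cam('wrist'); im=ctrl.read_camera('wrist')
for t,p in(('match_leaf',[.432,-.079,.3]),('odd_leaf',[.43,.28,.15]),('jamb_knuckles',[.51,.06,0]),('tray_floor',[.603,-.096,0])):
    try:
        x,i,S=fit(t,p,C); print(t,S['p'],x.round(4),round(i,3))
        cs,_=cv2.findContours((mask(t,x,C)>.5).astype(np.uint8),0,1); cv2.drawContours(im,cs,-1,(255,0,0),1)
    except Exception as e: print(t,e)
save(cv2.resize(im[:220],(800,275)),'f1')
s=ctrl.get_state();print(s['eef_pos'],s['time'])
E
```

```text
match_leaf 0.91 [ 0.428  -0.0811  0.3102] 0.958
odd_leaf 0.75 [0.4346 0.2835 0.1094] 0.959
jamb_knuckles 0.8 [ 0.5155  0.0713 -0.1358] 0.952
tray_floor 0.67 [ 0.603 -0.096 -0.3  ] 0.0
[ 0.43361003 -0.07631729  0.26341301] 3.425
```

View pics/f1.png

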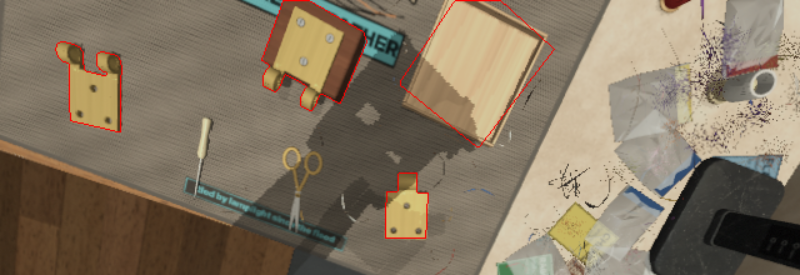

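The outlines match well for both leaves and the jamb. The tray's yaw fit failed, so I'll redo it from close by. Next move is to the odd leaf.

>>> apply_moves([
  [0, 0.08, 0, 0, 0, -0.05],
  [0, 0.15, 0, 0, 0, -0.1],
  [0, 0.23, 0, 0, 0, -0.2],
  [0, 0.3, 0, 0, 0, -0.295],
  [0.01, 0.38, -0.05, 0, 0, -0.295],
  [0.011, 0.44, -0.12, 0, 0, -0.295],
  [0.011, 0.451, -0.19, 0, 0, -0.295],
  [0.011, 0.451, -0.2, 0, 0, -0.295],
  [0.011, 0.451, -0.2, 0, 0, -0.295],
], jaw=0.8)

```text
time: 4.55
eef_pos: [0.4406, 0.2844, 0.1009]
tcp_rot: [0.998, 0.055, -0.003, 0.001]
contact_force: [0.7, 0.5, 0.7]
opening: 0.799
finger_force: 0.0
```

```bash
python3 - <<'E'
from fit import *
s=ctrl.get_state();C=cam('wrist',s); im=ctrl.read_camera('wrist')
x,i,S=fit('odd_leaf',[.4346,.2835,.109],C); print(x.round(4),i)
T=R.from_quat(s['tcp_rot']).as_matrix(); print(s['eef_pos'],np.arctan2(T[1,0],T[0,0]),s['opening'],T[:,2])
cs,_=cv2.findContours((mask('odd_leaf',x,C)>.5).astype(np.uint8),0,1); cv2.drawContours(im,cs,-1,(255,0,0),1)
save(im,'w2')
E
```

```text
[0.4346 0.2825 0.1213] 0.9593716859817505
[0.44056764 0.28442219 0.10091956] 0.11026244368346218 0.7985148985061657 [-0.00520638 -0.00214865 -0.99998414]
```

View pics/w2.png

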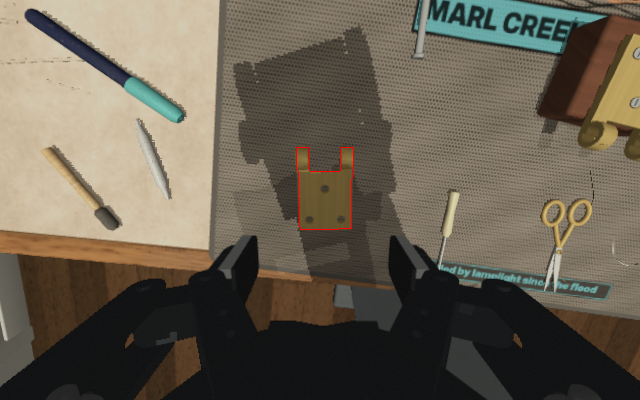

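The outline sits on the odd leaf at about (325,195), midway between the open fingers. Descending.

>>> apply_moves([
  [0, 0, -0.05, 0, 0, 0.01],
  [0, -0.001, -0.08, 0, 0, 0.01],
  [0, -0.001, -0.096, 0, 0, 0.01],
  [0, -0.001, -0.096, 0, 0, 0.01],
  [0, -0.001, -0.096, 0, 0, 0.01],
])

```text
time: 5.28
eef_pos: [0.4438, 0.2843, 0.0283]
tcp_rot: [0.998, 0.058, 0.001, -0.0]
contact_force: [0.1, 0.0, -0.3]
opening: 0.798
finger_force: 0.0
```

>>> apply_moves([
  [0, 0, -0.003, 0, 0, 0],
  [0, 0, -0.006, 0, 0, 0],
  [0, 0, -0.006, 0, 0, 0],
  [0, 0, -0.006, 0, 0, 0],
], jaw=0.68)

```text
time: 5.78
eef_pos: [0.4424, 0.2839, 0.0218]
tcp_rot: [0.998, 0.058, -0.0, -0.0]
contact_force: [-0.6, -0.4, -0.7]
opening: 0.682
finger_force: 0.0
```

>>> apply_moves([
  [0, 0, -0.0025, 0, 0, 0],
  [0, 0, -0.0025, 0, 0, 0],
  [0, 0, -0.0025, 0, 0, 0],
])

```text
time: 6.15
eef_pos: [0.4424, 0.2838, 0.0198]
tcp_rot: [0.998, 0.058, -0.0, 0.0]
contact_force: [-0.6, 0.2, 0.2]
opening: 0.68
finger_force: 0.0
```

>>> apply_moves([
  [0, 0, -0.0025, 0, 0, 0],
  [0, 0, -0.0025, 0, 0, 0],
  [0, 0, -0.0025, 0, 0, 0],
])

```text
time: 6.52
eef_pos: [0.4424, 0.2838, 0.0178]
tcp_rot: [0.998, 0.058, -0.0, 0.0]
contact_force: [0.3, -0.1, -0.0]
opening: 0.679
finger_force: 0.0
```

>>> apply_moves([
  [0, 0, 0, 0, 0, 0],
  [0, 0, 0, 0, 0, 0],
  [0, 0, 0, 0, 0, 0],
  [0, 0, 0, 0, 0, 0],
], jaw=0.0, squeeze=50)

```text
time: 7.02
eef_pos: [0.4425, 0.2839, 0.0178]
tcp_rot: [0.998, 0.058, 0.0, -0.0]
contact_force: [0.4, 0.2, -1.5]
opening: 0.0
finger_force: 0.0
```

```bash
python3 - <<'E'
from h import *
s=ctrl.get_state(); print(s['eef_pos'],s['opening'],s['contact_force'],s['finger_force'])
save(ctrl.read_camera('wrist'),'w3')
E
```

```text
[0.44245292 0.28385851 0.01784432] 0.00025704104453071446 [ 0.43312923  0.1900182  -1.50043305] 0.0
```

View pics/w3.png

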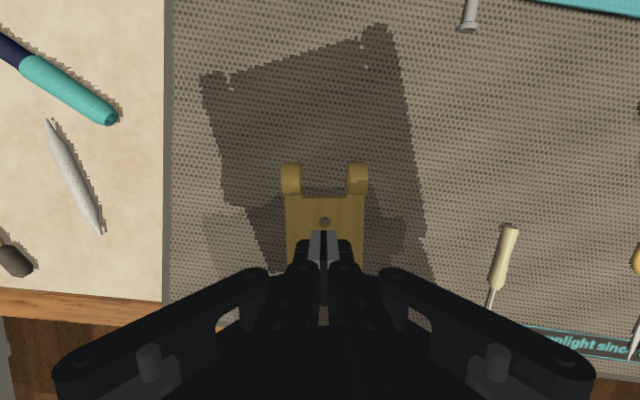

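The fingers at (322,250) shut above the plate, so the tips sit farther back than I assumed. I'll reopen and go lower, watching the force.

>>> apply_moves([
  [0, 0, 0, 0, 0, 0],
  [0, 0, 0, 0, 0, 0],
  [0, 0, 0, 0, 0, 0],
  [0, 0, 0, 0, 0, 0],
  [0, 0, -0.0025, 0, 0, 0],
  [0, 0, -0.005, 0, 0, 0],
  [0, 0, -0.005, 0, 0, 0],
], jaw=0.7)

```text
time: 7.95
eef_pos: [0.4422, 0.2837, 0.0135]
tcp_rot: [0.998, 0.058, -0.0, 0.0]
contact_force: [-0.4, -0.2, -0.1]
opening: 0.699
finger_force: 0.0
```

>>> apply_moves([
  [0, 0, -0.0025, 0, 0, 0],
  [0, 0, -0.0025, 0, 0, 0],
])

```text
time: 8.2
eef_pos: [0.4423, 0.2838, 0.0116]
tcp_rot: [0.998, 0.058, -0.0, 0.0]
contact_force: [0.2, 0.3, -0.2]
opening: 0.703
finger_force: 0.0
```

>>> apply_moves([
  [0, 0, -0.0025, 0, 0, 0],
  [0, 0, -0.0025, 0, 0, 0],
])

```text
time: 8.45
eef_pos: [0.4423, 0.2838, 0.0096]
tcp_rot: [0.998, 0.058, -0.0, 0.0]
contact_force: [0.5, 0.0, -0.3]
opening: 0.704
finger_force: 0.0
```

>>> apply_moves([
  [0, 0, -0.0025, 0, 0, 0],
  [0, 0, -0.0025, 0, 0, 0],
])

```text
time: 8.7
eef_pos: [0.4423, 0.2838, 0.0076]
tcp_rot: [0.998, 0.058, -0.0, 0.0]
contact_force: [-0.2, -0.9, 0.2]
opening: 0.698
finger_force: 0.0
```

>>> apply_moves([
  [0, 0, 0, 0, 0, 0],
  [0, 0, 0, 0, 0, 0],
  [0, 0, 0, 0, 0, 0],
  [0, 0, 0, 0, 0, 0],
], jaw=0.5)

```text
time: 9.2
eef_pos: [0.4424, 0.2838, 0.0079]
tcp_rot: [0.998, 0.058, 0.0, 0.0]
contact_force: [-0.7, 1.3, 0.2]
opening: 0.499
finger_force: 0.0
```

```bash
python3 - <<'E'
from h import *
s=ctrl.get_state(); print(s['eef_pos'],s['opening'],s['contact_force'],s['finger_force'])
im=ctrl.read_camera('wrist'); save(cv2.resize(im[120:320,200:450],(750,600)),'w4')
C=cam('wrist',s);T=R.from_quat(s['tcp_rot']).as_matrix()
for d in(0,.019): print(proj(np.array(s['eef_pos'])+T[:,2]*d,C))
E
```

```text
[0.44244498 0.2838483  0.00785293] 0.4990687926069981 [-0.72040765  1.33357506  0.17945859] 0.0
[[324.12119775 234.65111848]]
[[323.98629928 223.73210496]]
```

View pics/w4.png

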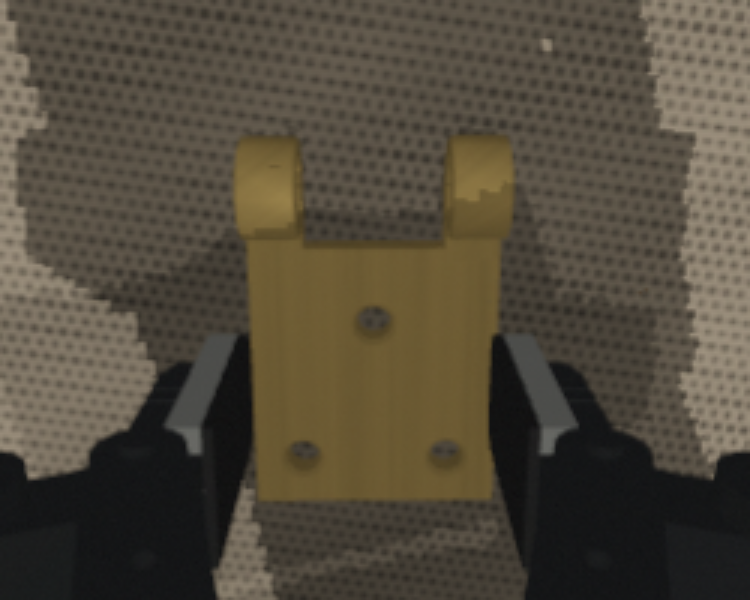

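The pads at about (240,400) and (505,400) in the crop sit right beside the plate edges. Closing.

>>> apply_moves([
  [0, 0, 0, 0, 0, 0],
  [0, 0, 0, 0, 0, 0],
  [0, 0, 0, 0, 0, 0],
], jaw=0.3, squeeze=50)

```text
time: 9.62
eef_pos: [0.4424, 0.2839, 0.0078]
tcp_rot: [0.998, 0.058, 0.0, -0.0]
contact_force: [-0.5, -0.5, 0.3]
opening: 0.297
finger_force: 0.0
```

Measured in that crop, 22 mm of pad spans 45 px while the plate shows 1.67 px/mm. So the tips are well above the plate. I'll open and keep lowering with force checks.

>>> apply_moves([
  [0, 0, 0, 0, 0, 0],
  [0, 0, 0, 0, 0, 0],
  [0, 0, 0, 0, 0, 0],
  [0, 0, -0.003, 0, 0, 0],
  [0, 0, -0.005, 0, 0, 0],
  [0, 0, -0.005, 0, 0, 0],
], jaw=0.75)

```text
time: 10.38
eef_pos: [0.4422, 0.2837, 0.0035]
tcp_rot: [0.998, 0.058, -0.0, 0.0]
contact_force: [-0.3, -0.3, 0.7]
opening: 0.753
finger_force: 0.0
```

```bash
python3 - <<'E'
from fit import *
s=ctrl.get_state();C=cam('wrist',s); im=ctrl.read_camera('wrist')
print(s['eef_pos'],s['opening'],s['contact_force'],s['qpos'])
# free-height fit of the odd leaf: does scale agree with z=0?
S=ctrl.silhouettes('odd_leaf','wrist')[0]; g=S['pixels'].astype(np.float32)
for z in(-.04,-.03,-.02,-.01,0,.01):
    Z['odd_leaf']=z; x,i,_=fit('odd_leaf',[.4346,.2828,.12],C,S); print(z,x.round(4),round(i,3))
save(cv2.resize(im[120:320,200:450],(750,600)),'w5')
E
```

```text
[0.44220685 0.28374495 0.00353239] 0.7527566244589294 [-0.33368009 -0.31026847  0.69676265] [3.77231777e-01 2.44166351e-01 2.06708410e+00 4.13064403e-05
 8.30958645e-01 1.83111463e+00]
-0.04 [0.4228 0.276  0.2109] 0.593
-0.03 [0.4234 0.2776 0.1582] 0.661
-0.02 [0.4282 0.2799 0.1541] 0.749
-0.01 [0.4311 0.2824 0.132 ] 0.855
0 [0.4343 0.2826 0.1205] 0.968
0.01 [0.4375 0.2831 0.1262] 0.851
```

View pics/w5.png

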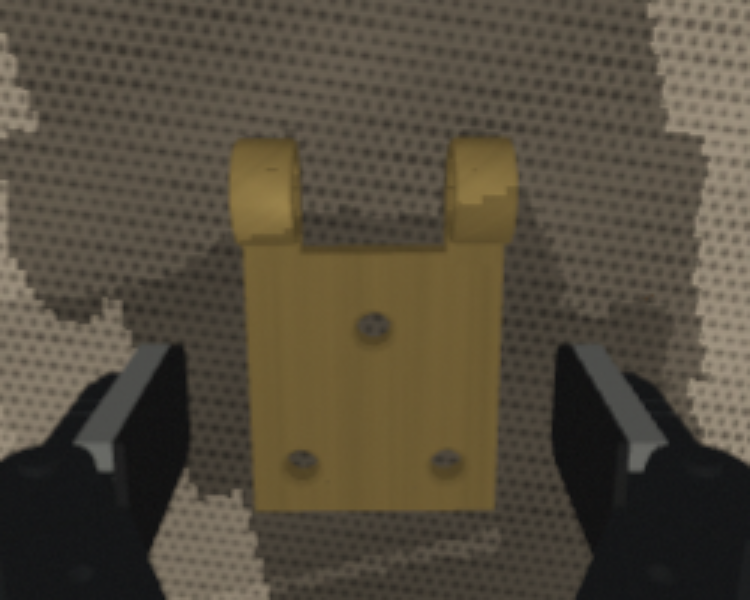

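Scale check: the 64 mm gap spans 122 px (1.90 px/mm) against 1.70 px/mm at the plate. That puts the tips about 18 mm above the plate. Lowering further in force-checked steps.

>>> apply_moves([
  [0, 0, -0.005, 0, 0, 0],
  [0, 0, -0.01, 0, 0, 0],
  [0, 0, -0.01, 0, 0, 0],
])

```text
time: 10.85
eef_pos: [0.442, 0.2837, -0.0048]
tcp_rot: [0.998, 0.058, -0.001, 0.0]
contact_force: [-0.4, -0.4, -0.7]
opening: 0.75
finger_force: 0.0
```

>>> apply_moves([
  [0, 0, -0.004, 0, 0, 0],
  [0, 0, -0.006, 0, 0, 0],
  [0, 0, -0.006, 0, 0, 0],
])

```text
time: 11.22
eef_pos: [0.4423, 0.2838, -0.0092]
tcp_rot: [0.998, 0.058, -0.0, 0.0]
contact_force: [0.3, 0.1, 0.2]
opening: 0.753
finger_force: 0.0
```

```bash
python3 - <<'E'
from h import *
s=ctrl.get_state();im=ctrl.read_camera('wrist')
print(s['eef_pos'],s['contact_force'])
save(cv2.resize(im[120:320,200:450],(750,600)),'w6')
E
```

```text
[ 0.44230529  0.28379618 -0.00915093] [0.33159735 0.06578286 0.23371499]
```

View pics/w6.png

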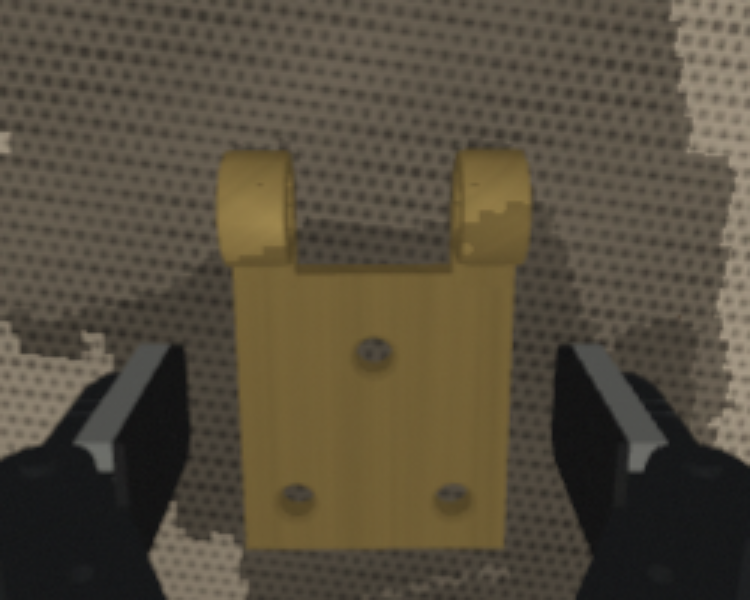

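The plate has grown to 1.79 px/mm, so the tips (rows 345–490 in the crop) are still about 9 mm above it. Going on down.

>>> apply_moves([
  [0, 0, -0.006, 0, 0, 0],
  [0, 0, -0.008, 0, 0, 0],
  [0, 0, -0.008, 0, 0, 0],
])

```text
time: 11.65
eef_pos: [0.4422, 0.2837, -0.0157]
tcp_rot: [0.998, 0.058, -0.0, 0.0]
contact_force: [0.0, -0.0, -0.5]
opening: 0.746
finger_force: 0.0
```

>>> apply_moves([
  [0, 0, -0.0025, 0, 0, 0],
  [0, 0, -0.0025, 0, 0, 0],
  [0, 0, -0.0025, 0, 0, 0],
])

```text
time: 12.02
eef_pos: [0.4425, 0.2838, -0.0173]
tcp_rot: [0.998, 0.058, 0.0, -0.0]
contact_force: [-0.3, -0.3, 0.9]
opening: 0.746
finger_force: 0.0
```

>>> apply_moves([
  [0, 0, 0, 0, 0, 0],
  [0, 0, 0, 0, 0, 0],
  [0, 0, 0, 0, 0, 0],
], jaw=0.5)

```text
time: 12.4
eef_pos: [0.443, 0.2841, -0.0168]
tcp_rot: [0.998, 0.058, 0.001, -0.0]
contact_force: [-0.9, 0.1, 3.9]
opening: 0.555
finger_force: 51.9
```

It's gripped: opening 0.555, 52 N. I'll lift it and measure the tray in the top view.

>>> apply_moves([
  [0, 0, 0.02, 0, 0, 0],
  [0, 0, 0.06, 0, 0, 0],
  [0, 0, 0.12, 0, 0, 0],
  [0, 0, 0.15, 0, 0, 0],
  [0, -0.05, 0.17, 0, 0, 0],
  [0.01, -0.12, 0.17, 0, 0, 0],
  [0.02, -0.2, 0.17, 0, 0, 0],
  [0.03, -0.28, 0.17, 0, 0, 0],
  [0.04, -0.36, 0.17, 0, 0, 0],
  [0.04, -0.43, 0.17, 0, 0, 0],
  [0.04, -0.47, 0.17, 0, 0, 0],
  [0.04, -0.47, 0.17, 0, 0, 0],
  [0.04, -0.47, 0.17, 0, 0, 0],
])

```text
time: 14.02
eef_pos: [0.474, -0.0916, 0.1186]
tcp_rot: [0.998, 0.058, -0.0, -0.0]
contact_force: [0.2, 0.3, -1.1]
opening: 0.562
finger_force: 51.8
```

```bash
python3 - <<'E'
from fit import *
s=ctrl.get_state(); print(s['eef_pos'],s['opening'],s['finger_force'],s['time'])
for n in('top','wrist'):
    C=cam(n); im=ctrl.read_camera(n)
    for S in ctrl.silhouettes('tray_floor',n)[:2]:
        x,i,_=fit('tray_floor',[.603,-.096,-.05],C,S); print(n,S['p'],S['pixels'].sum(),x.round(4),round(i,3))
C=cam('wrist',s)
for t,p in(('match_leaf',[.428,-.081,.31]),('jamb_knuckles',[.5155,.0713,-.136]),):
    S=ctrl.silhouettes(t,'wrist')
    if S: x,i,_=fit(t,p,C,S[0]); print(t,S[0]['p'],x.round(4),round(i,3))
E
```

```text
[ 0.47402316 -0.09157878  0.11862702] 0.5622047801833476 51.83749437332153 14.025
top 0.71 1171 [ 0.6002 -0.0942 -0.0795] 0.64
wrist 0.67 16646 [ 0.5982 -0.0948 -0.0738] 0.992
wrist 0.38 996 [ 0.603 -0.096 -0.35 ] 0.0
match_leaf 0.72 [ 0.4305 -0.0828  0.2124] 0.19
jamb_knuckles 0.97 [ 0.5155  0.0705 -0.1283] 0.96
```

>>> apply_moves([
  [0.06, 0, 0, 0, 0, -0.1],
  [0.12, -0.002, 0, 0, 0, -0.2],
  [0.151, -0.004, -0.02, 0, 0, -0.242],
  [0.151, -0.004, -0.06, 0, 0, -0.242],
  [0.151, -0.004, -0.11, 0, 0, -0.242],
  [0.151, -0.004, -0.14, 0, 0, -0.242],
  [0.151, -0.004, -0.15, 0, 0, -0.242],
  [0.151, -0.004, -0.158, 0, 0, -0.242],
  [0.151, -0.004, -0.16, 0, 0, -0.242],
  [0.151, -0.004, -0.16, 0, 0, -0.242],
])

```text
time: 15.58
eef_pos: [0.596, -0.0956, -0.0084]
tcp_rot: [0.999, -0.037, 0.001, 0.0]
contact_force: [0.4, 0.0, -0.1]
opening: 0.561
finger_force: 51.8
```

>>> apply_moves([
  [0, 0, -0.002, 0, 0, 0],
  [0, 0, -0.0035, 0, 0, 0],
  [0, 0, -0.0035, 0, 0, 0],
])

```text
time: 15.95
eef_pos: [0.5952, -0.0954, -0.0122]
tcp_rot: [0.999, -0.037, -0.0, -0.0]
contact_force: [0.4, 0.2, -0.6]
opening: 0.561
finger_force: 51.8
```

>>> apply_moves([
  [0, 0, -0.0015, 0, 0, 0],
  [0, 0, -0.0015, 0, 0, 0],
])

```text
time: 16.2
eef_pos: [0.5951, -0.0953, -0.0135]
tcp_rot: [0.999, -0.037, -0.0, -0.0]
contact_force: [-1.3, 0.7, -1.3]
opening: 0.562
finger_force: 51.8
```

>>> apply_moves([
  [0, 0, 0, 0, 0, 0],
  [0, 0, 0, 0, 0, 0],
  [0, 0, 0, 0, 0, 0],
  [0, 0, 0, 0, 0, 0],
], jaw=0.66)

```text
time: 16.7
eef_pos: [0.5953, -0.0954, -0.0133]
tcp_rot: [0.999, -0.037, 0.0, 0.0]
contact_force: [0.6, -0.5, 0.4]
opening: 0.659
finger_force: 0.0
```

>>> apply_moves([
  [0, 0, 0.03, 0, 0, 0],
  [0, 0, 0.08, 0, 0, 0],
  [-0.05, 0, 0.14, 0, 0, 0],
  [-0.12, 0.01, 0.16, 0, 0, 0.15],
  [-0.19, 0.01, 0.16, 0, 0, 0.3],
  [-0.2, 0.012, 0.16, 0, 0, 0.45],
  [-0.2, 0.012, 0.16, 0, 0, 0.49],
  [-0.2, 0.012, 0.16, 0, 0, 0.49],
  [-0.2, 0.012, 0.16, 0, 0, 0.49],
])

```text
time: 17.82
eef_pos: [0.4361, -0.086, 0.1148]
tcp_rot: [0.988, 0.155, 0.0, 0.0]
contact_force: [0.1, -1.2, 0.1]
opening: 0.662
finger_force: 0.0
```

```bash
python3 - <<'E'
from fit import *
s=ctrl.get_state(); T=R.from_quat(s['tcp_rot']).as_matrix();print(s['eef_pos'],np.arctan2(T[1,0],T[0,0]),s['opening'],s['finger_force'],s['time'])
C=cam('wrist',s); im=ctrl.read_camera('wrist')
for t,p in(('match_leaf',[.428,-.081,.31]),('odd_leaf',[.587,-.094,-.07]),('jamb_knuckles',[.5155,.0713,-.136])):
    for S in ctrl.silhouettes(t,'wrist')[:2]:
        if t=='odd_leaf': Z[t]=.003
        x,i,_=fit(t,p,C,S); print(t,S['p'],x.round(4),round(i,3))
E
```

```text
[ 0.43605068 -0.08596949  0.114795  ] 0.31105459174998806 0.6617294491796355 0.0 17.825
match_leaf 0.81 [ 0.4283 -0.081   0.3112] 0.964
odd_leaf 0.92 [ 0.5872 -0.0941 -0.0629] 0.958
odd_leaf 0.58 [ 0.5679 -0.0611 -0.0319] 0.333
jamb_knuckles 0.9 [ 0.5161  0.0718 -0.1193] 0.958
jamb_knuckles 0.42 [ 0.5155  0.0713 -0.436 ] 0.0
```

>>> apply_moves([
  [0, 0.005, -0.04, 0, 0, 0],
  [0, 0.009, -0.1, 0, 0, 0],
  [0, 0.009, -0.14, 0, 0, 0],
  [0, 0.009, -0.155, 0, 0, 0],
  [0, 0.009, -0.163, 0, 0, 0],
  [0, 0.009, -0.163, 0, 0, 0],
  [0, 0.009, -0.163, 0, 0, 0],
  [0, 0.009, -0.163, 0, 0, 0],
], jaw=0.75)

```text
time: 19.02
eef_pos: [0.436, -0.0789, -0.0149]
tcp_rot: [0.988, 0.155, 0.001, 0.001]
contact_force: [-0.6, 0.3, 0.3]
opening: 0.748
finger_force: 0.0
```

>>> apply_moves([
  [0, 0, 0, 0, 0, 0],
  [0, 0, 0, 0, 0, 0],
  [0, 0, 0, 0, 0, 0],
  [0, 0, 0, 0, 0, 0],
], jaw=0.45, squeeze=60)

```text
time: 19.52
eef_pos: [0.4357, -0.0788, -0.0145]
tcp_rot: [0.988, 0.155, 0.0, 0.0]
contact_force: [-1.9, 1.0, 7.4]
opening: 0.551
finger_force: 60.2
```

Gripped: opening 0.551, 60 N. I'll lift it and carry it to a standoff in front of the jamb.

>>> apply_moves([
  [0, 0, 0.02, 0, 0, 0],
  [0, 0, 0.06, 0, 0, 0],
  [0, 0, 0.1, 0, 0, 0],
  [0, 0.01, 0.12, 0, 0, 0],
  [0, 0.06, 0.12, 0, 0, -0.15],
  [0, 0.12, 0.12, 0, 0, -0.3],
  [0.003, 0.18, 0.12, 0, 0, -0.45],
  [0.003, 0.2, 0.1, 0, 0, -0.559],
  [0.003, 0.2, 0.06, 0, 0, -0.559],
  [0.003, 0.2, 0.043, 0, 0, -0.559],
  [0.003, 0.2, 0.043, 0, 0, -0.559],
  [0.003, 0.2, 0.043, 0, 0, -0.559],
  [0.003, 0.2, 0.043, 0, 0, -0.559],
])

```text
time: 21.15
eef_pos: [0.4387, 0.0812, 0.0197]
tcp_rot: [0.998, -0.064, 0.001, -0.0]
contact_force: [-0.3, -0.4, -1.3]
opening: 0.546
finger_force: 61.9
```

```bash
cat > look.py <<'E'
from fit import *
s=ctrl.get_state(); T=R.from_quat(s['tcp_rot']).as_matrix();e=np.array(s['eef_pos']);print(e,np.arctan2(T[1,0],T[0,0]),s['opening'],s['finger_force'],s['time'])
C=cam('wrist',s); im=ctrl.read_camera('wrist')
S=ctrl.silhouettes('jamb_knuckles','wrist')[0]; j,i,_=fit('jamb_knuckles',[.5155,.0713,-.128],C,S); print('jamb',S['p'],j.round(4),round(i,3))
for S in ctrl.silhouettes('match_leaf','wrist')[:1]:
    g=S['pixels']
    g[237:,:]&=True
    for z in(e[2]+.0145,):
        Z['match_leaf']=z
        yaw=np.arctan2(T[1,0],T[0,0]); p0=[e[0]-.008*np.cos(yaw),e[1]-.008*np.sin(yaw),yaw]
        m0=mask('match_leaf',p0,C); gg=g.astype(float)
        x,i,_=fit('match_leaf',p0,C,S); print('match',S['p'],'z',z,x.round(4),round(i,3),'nominal',np.round(p0,4))
        c=np.cos(j[2]);sn=np.sin(j[2])
        for q in(x,p0):
            k=np.array([q[0]+.041*np.cos(q[2]),q[1]+.041*np.sin(q[2])])-j[:2]
            print('knuckle in jamb',np.round([c*k[0]+sn*k[1],-sn*k[0]+c*k[1],q[2]-j[2]],4))
cs,_=cv2.findContours((mask('match_leaf',x,C)>.5).astype(np.uint8),0,1); cv2.drawContours(im,cs,-1,(255,0,0),1)
cs,_=cv2.findContours((mask('jamb_knuckles',j,C)>.5).astype(np.uint8),0,1); cv2.drawContours(im,cs,-1,(255,0,0),1)
save(im,'look')
E
python3 look.py
```

```text
[0.43867631 0.0812145  0.01974202] -0.12780021153938806 0.5458507002064469 61.89033418893814 21.15
jamb 0.92 [ 0.5162  0.0706 -0.1242] 0.976
match 0.82 z 0.03424201773182668 [ 0.4302  0.0829 -0.1272] 0.949 nominal [ 0.4307  0.0822 -0.1278]
knuckle in jamb [-0.0458  0.0014 -0.003 ]
knuckle in jamb [-0.0452  0.0008 -0.0036]
```

>>> apply_moves([
  [0.01, -0.002, 0, 0, 0, 0],
  [0.02, -0.004, 0, 0, 0, 0],
  [0.028, -0.005, 0, 0, 0, 0],
  [0.028, -0.005, 0, 0, 0, 0],
  [0.028, -0.005, 0, 0, 0, 0],
])

```text
time: 21.92
eef_pos: [0.4598, 0.0775, 0.0184]
tcp_rot: [0.998, -0.064, -0.0, -0.0]
contact_force: [-0.0, 0.1, -1.4]
opening: 0.543
finger_force: 61.9
```

```bash
cat >> look.py <<'E'
# free z, and pitch of the held leaf
def m2(p):
    Rr=(R.from_euler('z',p[2])*R.from_euler('y',p[4])*R.from_euler('x',p[5])).as_matrix(); m=np.zeros((1600,2560),np.uint8)
    for P in M['match_leaf']:
        q=proj(P@Rr.T+[p[0],p[1],p[3]],C); cv2.fillConvexPoly(m,cv2.convexHull(((q+.5)*4).round().astype(np.int32)),1)
    return cv2.resize(m.astype(np.float32),(640,400),interpolation=cv2.INTER_AREA)
g=S['pixels'].astype(np.float32)
f=lambda p:1-np.minimum(m2(p),g).sum()/np.maximum(m2(p),g).sum()
p0=np.r_[x,z,0,0]; r=minimize(f,p0,method='Nelder-Mead',options=dict(initial_simplex=p0+np.vstack([np.zeros(6),np.diag([.003,.003,.03,.004,.06,.06])]),maxfev=500))
print('6dof',r.x.round(4),1-r.fun)
E
python3 look.py
```

```text
[0.45979418 0.07747608 0.01840675] -0.12729056642921693 0.5431151583459302 61.88467651605606 21.925
jamb 0.77 [ 0.5156  0.0708 -0.1217] 0.984
match 0.92 z 0.032906747584719856 [ 0.4512  0.0791 -0.1271] 0.957 nominal [ 0.4519  0.0785 -0.1273]
knuckle in jamb [-0.0239  0.0003 -0.0053]
knuckle in jamb [-0.0232 -0.0003 -0.0056]
6dof [ 0.4513  0.0791 -0.1264  0.0327  0.0149 -0.0023] 0.9575453400611877
```

>>> apply_moves([
  [0.004, -0.0005, 0.0015, 0, 0, 0],
  [0.01, -0.001, 0.0015, 0, 0, 0],
  [0.016, -0.002, 0.0015, 0, 0, 0],
  [0.022, -0.003, 0.0015, 0, 0, 0],
  [0.027, -0.0035, 0.0015, 0, 0, 0],
  [0.0295, -0.0037, 0.0015, 0, 0, 0],
  [0.0295, -0.0037, 0.0015, 0, 0, 0],
  [0.0295, -0.0037, 0.0015, 0, 0, 0],
  [0.0295, -0.0037, 0.0015, 0, 0, 0],
])

```text
time: 23.2
eef_pos: [0.4835, 0.0745, 0.0198]
tcp_rot: [0.998, -0.064, -0.0, -0.0]
contact_force: [0.5, -0.0, -0.3]
opening: 0.546
finger_force: 61.9
```

```bash
python3 look.py
```

```text
[0.48346698 0.07451974 0.01977676] -0.12726664152393308 0.5461471968204297 61.885231733322144 23.2
jamb 0.98 [ 0.515   0.0708 -0.1259] 0.963
match 0.58 z 0.03427676078029843 [ 0.4749  0.0763 -0.1277] 0.953 nominal [ 0.4755  0.0755 -0.1273]
knuckle in jamb [ 0.0005  0.0003 -0.0017]
knuckle in jamb [ 0.0012 -0.0003 -0.0013]
6dof [ 0.4748  0.0763 -0.1267  0.034   0.0033  0.0013] 0.9533767104148865
```

View pics/look.png

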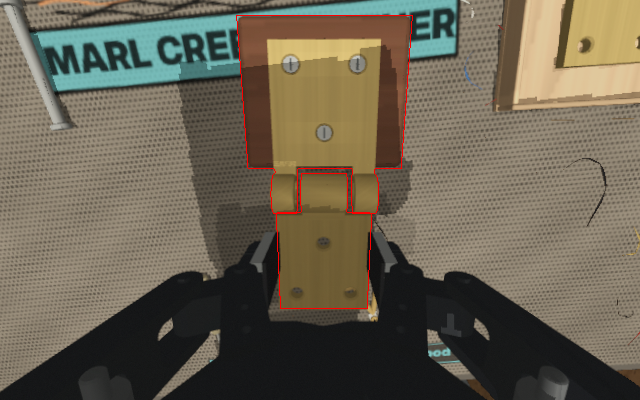

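The middle knuckle at (325,192) sits centred between the jamb knuckles at (284,192) and (366,192), with their axes in line. It's level and there is no contact force, so I'm handing it in.

```bash
python3 -c "
from plant import ctrl
print(ctrl.sign_off())"
```

```text
the job is handed in; nothing more can be done
None
```

I handed the job in at about 23.4 s: the two-knuckle leaf lies released in the tray, and the matching leaf is held level between the jamb knuckles, its bore within about 1 mm of the pin axis by the wrist camera; the hand-in returned no verdict.

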